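Clamp the tall flask with the ratchet knob

TASK

Stand the tall amber flask upright in the bottle clamp, in the gap between its V-shaped stop and its sliding jaw, setting it down gently. Then turn the clamp's ratchet knob clockwise until the jaw holds the flask and the knob clicks over once or twice, no more, and let go without loosening it. Leave the short bottles where they stand.

Things in the scene. Friction and masses are not known exactly. Their poses are not given: they have to be found in the camera images.
- flask: tall round perfume flask, amber glass with a flush black cap: a plain cylinder 30 mm in diameter and 105 mm high (cap: the top 34 mm), about 90 g; origin at the centre of its underside, z up. The bystander bottles are much shorter
- clamp: bottle clamp, fixed to the table: aluminium base plate 120 x 250 x 10 mm; origin at the centre of its underside, on the table, z up, y along its length. A V-shaped steel stop stands near its -y end, then come the gap for the flask, the sliding jaw, and a grey housing (64 x 64 mm, 36 mm high, centred at y = +65 mm) with the ratchet knob on top
- gap (a point): point on the base plate, 10 mm above the table, in the gap (at x = 0, y = -41 mm of the clamp, same axes); a flask standing here is 4 mm clear of the open jaw on its +y side. The steel V stop on its -y side, 40 mm high, opens towards it and was set by hand: a flask pressed into it has its axis 4 to 20 mm from here, towards -y; the jaw must travel 8 to 24 mm and its stop be felt
- jaw: sliding jaw, a plate 44 mm wide and 36 mm high faced with smooth white plastic; origin at the middle of its face, at base plate height. It is driven towards the V stop (the clamp's -y), 14 mm per radian of clockwise turn of the shaft; it starts fully open
- shaft: aluminium collar, 48 mm in diameter, under the knob, 36 to 40 mm above the table, with a dark mark along its x axis; origin on the knob's axis, at its underside. It drives the jaw. Its friction, about 0.14 N m, also keeps the jaw tight when the knob is let go; turned anticlockwise it opens the jaw again
- knob: black ratchet knob on the shaft, axis vertical: flange 40 mm in diameter, on it a grip bar 50 mm long (x axis), 14 mm thick (y axis), 45 to 75 mm above the table; origin on the axis, 40 mm above the table. Starts in line with the shaft and turns with it (0.14 N m) till the flask stops the jaw; then at about 0.38 N m it slips ahead of the shaft and clicks each 0.52 rad, the torque falling near zero
- bottle_a: a short bystander bottle, 28 mm in diameter, 62 mm high, amber glass; origin at the centre of its underside; to be left alone (not moved more than 15 mm)
- bottle_b: a short bystander bottle, 28 mm in diameter, 62 mm high, amber glass; origin at the centre of its underside; to be left alone (not moved more than 15 mm)
- bottle_c: a short bystander bottle, 28 mm in diameter, 62 mm high, amber glass; origin at the centre of its underside; to be left alone (not moved more than 15 mm)
Mind the look-alikes: they are no part of the job. Leave any blue or pink look-alike of the flask alone.

How it is judged (in metres and radians):
On the way, in this order (a step that is already met when the one before it is completed fails the run):
1. the flask stands in the gap of the clamp, released, on the base plate (z of flask in the frame of clamp between 0.007 and 0.013 m and x of flask in the frame of clamp between -0.02 and 0.02 m and y of flask in the frame of clamp between -0.066 and -0.034 m and angle between flask's own z axis and vertical below 0.1 rad and contact force between the fingers and flask below 0.1 N), for 0.2 s.
2. the jaw presses on the flask and the knob has clicked over (contact force between jaw and flask above 3 N and angle between the x axis of knob and the x axis of shaft, either way round above 0.4 rad), for 0.05 s.
At the end, for the whole second after the job is handed in: the flask stands upright (within 4 degrees) and at rest on the clamp's base plate, centred in the V stop (within 6 mm of the clamp's centre line), the jaw still holds it with more than 3 N, and the knob stands one or two clicks (over 0.4, never over 1.35 rad) ahead of the shaft (all of step 2 and z of flask in the frame of clamp between 0.007 and 0.014 m and x of flask in the frame of clamp between -0.006 and 0.006 m and y of flask in the frame of clamp between -0.066 and -0.04 m and angle between flask's own z axis and vertical below 0.07 rad and linear speed of flask below 0.01 m/s); the robot touches nothing.
It fails at once if the knob is clicked over a third time (angle between the x axis of knob and the x axis of shaft, either way round above 1.35 rad).
It fails at once if the glass flask is pressed or knocked hard against the clamp (over 40 N) (contact force between flask and clamp above 40 N).
It fails at once if the flask is knocked over (angle between flask's own z axis and vertical above 0.5 rad).
It fails at once if a short bottle is moved more than 15 mm (distance of any of bottle_a, bottle_b, bottle_c from where it was at the start of the episode above 0.015 m).
It also fails if it takes over 67 s, if anything falls off the work surface, if the arm or the gripper's body presses on something with over 40 N, if the wrist force passes 120 N, or if a joint passes its speed limit or range.

ROBOT

A 7-joint arm with a two-finger parallel gripper is mounted at the origin on the work surface. World frame = base frame: x ahead of the robot, y to its left, z up, the work surface at z = 0. Lengths are in m, angles in degrees, forces in N, time in s.
With the tool pointing down it reaches from about 0.425 to 0.975 m from the base axis. Payload 16.7 kg.
Tool frame: the origin (TCP) lies at the very end of the fingers, on their centre line; the grasp point (between the pads) lies 19 mm behind it (env.grip_point_offset is the z of the grasp point in the tool frame, in m); z points along the fingers, y is the line along which they close (so a half turn about z gives the same grasp; the last joint's range is limited). The gripper opens to 85 mm and grips with 20 to 120 N. Pads are 22 mm wide; open, the fingers measure 114 mm over their backs; the gripper's body (76 mm by 85 mm) begins 54 mm behind the grasp point. The pads swing forward as they close: fully open they stand 13 mm farther back than shut.
Start: joints at [57.84, 24.414, 4.234, 92.017, -1.954, 63.644, -3.845], TCP at [0.27, -0.619, 0.231] pointing down, gripper open.
Joint ranges: [-163.25, 163.25], [-28.42, 122.38], [-70.27, 78.77], [12.13, 141.07], [-58.53, 238.53], [9.26, 117.41], [-156.51, 156.51]. Speed limits (degrees/s): [108.29, 108.29, 136.94, 136.94, 172.46, 172.46, 172.46].

INTERFACE

Orientations are given as a 3x3 rotation matrix whose columns are the frame's x, y, z axes.
In Python, from rig import env gives the robot as it stands.
- The arm moves only by the tool drive_tool, never from a script. Its arguments are lists of equal length, an entry for each row: "travel": the shift along the tool's x, y, z in mm, a list of three; "angular": the turn, a rotation vector about the tool's x, y, z in degrees, a list of three. A call has 1 to 10 rows; each row is the pose to reach, as a shift and turn from the pose commanded when the call began, along the tool's axes at that moment; what a row does not reach only later rows make up. A row lasts 1/8 s, in which the tool goes at most 62.5 mm and 10.7 degrees, less where a joint would pass 70% of its speed; a pose out of reach is approached as far as the arm can. A call with a gripper value outside its range is refused whole. "gripper" is the gripper's target within -1 to 1 (fully open at 1, half-way at 0, shut at -1), set as the call begins (left out, the last holds). The fingers move at their own pace and stop on an object; "force" is the grip in N (left out, the last holds). Time passes only in rows, so rows that repeat a pose let the fingers close. It gives the time, the measured TCP pose, the force, the opening and the grip force at its end, in the units of the state.
- env.sense(): the state, without advancing time (a new reading comes with each control period).
- env.read_camera(name): name is "side" or "top" or "wrist"; returns the picture (384x512x3 uint8, red, green, blue); there is no depth.
- env.camera_params(name): a dict with "K" (3x3 intrinsics, pixels), "rvec" (rotation vector, rad) and "tvec" (3), from world to camera coordinates, as OpenCV has them; the wrist camera has in their place "tool_from_camera" (4x4, takes a point from camera to tool coordinates, whose origin is the TCP and whose axes are the flange's). Camera axes: x right, y down, z forward; pixel columns grow to the right and rows downward; lengths in m; the calibration is good to about 2 mm. A picture is of the moment at which its call begins: read the wrist's pose just before it. camera_params takes no time and is no camera call.
- env.sign_off(): hands the job in; it is judged then, once.
The state is a dict: "time_s": time; "joint_pos": joint angles; "qd": joint speeds; "joint_torque": joint torques, N m; "eef_pos": TCP position; "eef_rot": TCP orientation; "ft_force": force on the tool from outside, world axes, zero at the start; "ft_torque": the same for the moment, N m; "opening": opening from 0.0 (shut) to 1.0 (fully open); "grasp_force": force on a finger pad.
Only numpy, scipy, OpenCV 4.12 (cv2) and the standard library are available. Lean on these libraries where they do the work, as an engineer would, in place of code of your own. Each camera call takes 0.05 s, during which the arm holds its last target. There are 200 camera calls.

## Working session

There is one attempt and no reset: what is moved stays moved. The work goes in short steps, Python scripts to look and compute and a tool call to move; the robot and the scene stay as the last step left them, time stands still between calls to the robot, and variables do not carry over. Pictures are saved under pics/ and viewed, at most 10 in all, crops included, and the job is handed in when it is done.

Besides the shell and the picture viewer there is one more tool, called after "Emit:" in YAML: its name, and indented under it one key for each argument. drive_tool: Moves the arm, as the interface text tells. Its arguments: {"type":"object","properties":{"travel":{"type":"array","items":{"type":"array","items":{"type":"number"}}},"angular":{"type":"array","items":{"type":"array","items":{"type":"number"}}},"gripper":{"type":"number"},"force":{"type":"number"}},"required":["travel","angular"]}

```bash
mkdir -p pics; ls
python3 - <<'E'
from rig import env
import cv2,numpy as np
s=env.sense();print(s['eef_pos'],s['eef_rot'],s['opening'],env.grip_point_offset,s['time_s'])
for n in('top','side'):
    im=env.read_camera(n);cv2.imwrite(f'pics/{n}0.png',im[:,:,::-1]);p=env.camera_params(n);R=cv2.Rodrigues(np.array(p['rvec']))[0];print(n,p['K'],-R.T@np.array(p['tvec']).ravel(),R)
a=[cv2.imread(f'pics/{n}0.png') for n in('top','side')]
print(env.camera_params('wrist'))
E
```

```text
pics
[ 0.26994247 -0.6182138   0.23059733] [[ 9.16437086e-01  4.00178300e-01 -6.29460700e-04]
 [ 4.00178779e-01 -9.16436355e-01  1.16288178e-03]
 [-1.11500614e-04 -1.31760481e-03 -9.99999126e-01]] 0.9974165997967676 -0.0187 0.0
top [[368.95397975   0.         260.8674137 ]
 [  0.         368.95397975 186.6987219 ]
 [  0.           0.           1.        ]] [ 0.50187702 -0.11524189  0.94147616] [[-2.31717637e-03 -9.99487014e-01  3.19427506e-02]
 [-9.97369681e-01 -4.21270711e-06 -7.24825496e-02]
 [ 7.24455017e-02 -3.20266858e-02 -9.96858034e-01]]
side [[446.64782539   0.         248.34461847]
 [  0.         446.64782539 187.11676466]
 [  0.           0.           1.        ]] [ 0.44215014 -0.87514088  0.63452529] [[ 0.98271657 -0.1850598   0.0045845 ]
 [-0.10884173 -0.59765644 -0.79433007]
 [ 0.14973853  0.78010233 -0.60746912]]
{'K': array([[341.08648557,   0.        , 253.07074833],
       [  0.        , 341.08648557, 192.72454652],
       [  0.        ,   0.        ,   1.        ]]), 'tool_from_camera': array([[ 2.84186351e-04, -9.54798244e-01, -2.97254491e-01,
         7.57228977e-02],
       [ 9.99999951e-01,  2.31891972e-04,  2.11187017e-04,
         6.26708631e-04],
       [-1.32710063e-04, -2.97254537e-01,  9.54798263e-01,
        -1.43346900e-01],
       [ 0.00000000e+00,  0.00000000e+00,  0.00000000e+00,
         1.00000000e+00]])}
```

View pics/top0.png

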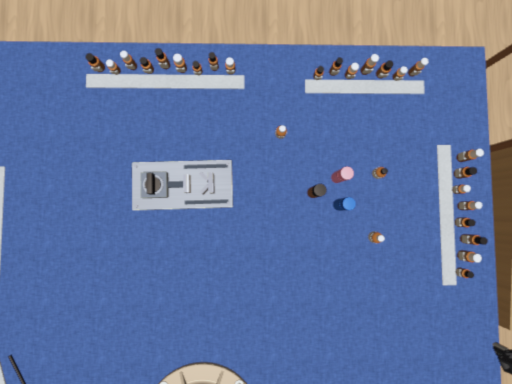

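View pics/side0.png

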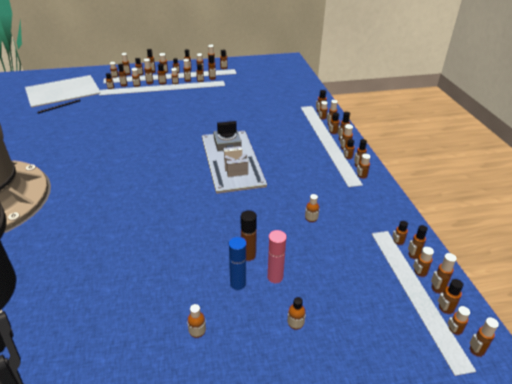

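Candidates in the top view are black-capped (318,190), pink (343,174) and blue (347,204). The black-capped one, amber in the side view at (249,235) and tall, fits the flask. I'll confirm this in a crop and measure.

```bash
cat > h.py <<'E'
import cv2,numpy as np
from rig import env
def ray(n,uv,T=None):
    p=env.camera_params(n);d=np.linalg.inv(p['K'])@[*uv,1.]
    if n=='wrist':
        M=T@p['tool_from_camera'];return M[:3,3],M[:3,:3]@d
    R=cv2.Rodrigues(np.array(p['rvec']))[0];return -R.T@np.array(p['tvec']).ravel(),R.T@d
def plane(n,uv,z,T=None):
    o,d=ray(n,uv,T);return (o+d*(z-o[2])/d[2]).round(4)
def T():
    s=env.sense();M=np.eye(4);M[:3,:3]=s['eef_rot'];M[:3,3]=s['eef_pos'];return M
E
python3 - <<'E'
from h import *
t=cv2.imread('pics/top0.png');s=cv2.imread('pics/side0.png')
a=cv2.resize(t[150:220,120:240],None,fx=5,fy=5,interpolation=cv2.INTER_CUBIC)
b=cv2.resize(t[160:220,300:360],None,fx=5,fy=5,interpolation=cv2.INTER_CUBIC)
c=cv2.resize(s[200:300,210:300],None,fx=3,fy=3,interpolation=cv2.INTER_CUBIC)
o=np.zeros((600,800,3),np.uint8);o[:350,:600]=a[:350,:600];o[350:600,:300]=b[:250];o[350:600,300:570]=c[:250];cv2.imwrite('pics/crop.png',o)
print(plane('top',(318,190),.105),plane('side',(249,214),.105),plane('top',(152,184),.075))
for uv in [(132.5,163),(232,160),(233,208),(133,210)]:print(plane('top',uv,.01))
# cap top mask
g=t[180:202,305:330].max(2)
print(g)
E
```

```text
[ 0.5551 -0.2727  0.105 ] [ 0.559 -0.274  0.105] [0.5712 0.1112 0.075 ]
[0.6294 0.1779 0.01  ]
[ 0.6376 -0.072   0.01  ]
[ 0.5158 -0.0749  0.01  ]
[0.5113 0.174  0.01  ]
[[167 167 169 173 174 172 170 168 167 164 160 162 168 165 163 165 166 165
  169 173 174 175 173 169 167]
 [167 166 166 171 173 172 172 173 171 167 164 163 166 163 160 161 162 163
  167 170 173 175 173 167 165]
 [170 169 167 169 171 169 169 171 171 168 167 167 169 166 162 161 161 163
  167 170 171 174 173 168 165]
 [171 170 166 167 167 166 166 168 169 168 166 165 157 141 131 129 129 150
  165 171 170 170 172 168 166]
 [171 171 167 169 169 166 166 166 166 160 141 128 116 100  92  90  92 105
  120 152 168 174 176 173 172]
 [169 168 166 169 169 168 167 164 143 112  87  88  89  88  87  85  85  81
   83 120 159 177 181 177 175]
 [171 170 168 168 166 161 143 116  85  57  75  91  92  90  88  86  84  82
   80  89 127 166 178 175 172]
 [168 167 164 161 142 113  85  54  38  62  87  95  94  91  89  87  86  84
   82  81  95 151 172 171 170]
 [166 165 156 131  91  66  64  47  36  77  95  97  95  93  91  89  87  85
   83  81  84 13
[... 680 characters left out ...]
54  34  29  41  59  75  89  93  90 108
  126 147 161 163 163 164 165]
 [169 166 156 127  83  69  70  70  66  60  58  53  55  70  92 105 122 144
  153 158 162 162 162 163 164]
 [167 167 165 160 140 105  75  69  69  67  89 105 130 145 149 152 156 161
  162 162 163 164 164 164 167]
 [166 168 168 168 166 156 149 148 146 145 150 157 161 163 162 163 165 166
  165 165 165 167 165 164 167]
 [161 165 166 167 170 165 162 161 160 158 160 163 163 163 164 166 170 170
  169 169 167 165 162 162 163]
 [161 165 168 168 170 166 163 162 161 159 161 166 166 166 168 172 175 173
  172 172 170 166 164 163 163]
 [163 167 169 168 168 163 160 162 161 158 160 167 168 169 171 173 175 172
  170 168 166 165 164 163 163]]
```

View pics/crop.png

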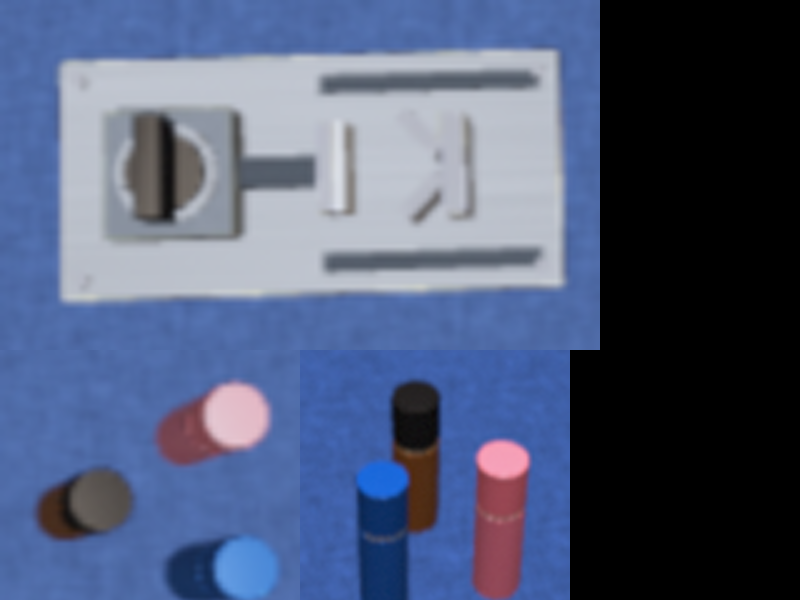

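The crop confirms the flask: amber body, flush black cap, cap top at about (320,190) in the top view. Pink is at (347,173) and blue at (349,204). The knob bar is at about (150,183) and the V stop opens left at about (207,183).

```bash
cat >> h.py <<'E'
from scipy.spatial.transform import Rotation as Ro
def go(pos,yaw):
    "tool x at yaw deg, pointing down -> travel mm, rotvec deg in tool axes"
    M=T();c,s=np.cos(np.radians(yaw)),np.sin(np.radians(yaw))
    R=np.array([[c,s,0],[s,-c,0],[0,0,-1.]])
    print('travel',(M[:3,:3].T@(np.array(pos)-M[:3,3])*1000).round(1),'ang',Ro.from_matrix(M[:3,:3].T@R).as_rotvec(degrees=True).round(2))
E
python3 - <<'E'
from h import *
for uv in [(319.8,189.7),(347,173),(349,203.6)]:print(plane('top',uv,.105))
print(plane('top',(149.8,183),.075))
go((.556,-.277,.21),91.5)
E
```

```text
[ 0.5558 -0.2768  0.105 ]
[ 0.5942 -0.3402  0.105 ]
[ 0.524  -0.3434  0.105 ]
[0.5735 0.1164 0.075 ]
travel [ 398.7 -198.2   20.9] ang [-6.000e-02 -4.000e-02 -6.791e+01]
```

Emit:
drive_tool:
  travel:
    - [399, -198, 21]
    - [399, -198, 21]
    - [399, -198, 21]
    - [399, -198, 21]
    - [399, -198, 21]
    - [399, -198, 21]
    - [399, -198, 21]
    - [399, -198, 21]
    - [399, -198, 21]
    - [399, -198, 21]
  angular:
    - [0, 0, -10]
    - [0, 0, -20]
    - [0, 0, -30]
    - [0, 0, -40]
    - [0, 0, -50]
    - [0, 0, -60]
    - [0, 0, -68]
    - [0, 0, -68]
    - [0, 0, -68]
    - [0, 0, -68]
  gripper: 1

```text
time_s: 1.35
eef_pos: [0.5555, -0.2789, 0.2102]
eef_rot: [[-0.025, 1.0, -0.001], [1.0, 0.025, -0.0], [-0.0, -0.001, -1.0]]
ft_force: [-0.6, -0.3, -0.1]
opening: 1.002
grasp_force: 0.0
```

Run:
```python
from h import *
s=env.sense();print(s['eef_pos'],s['joint_pos'],s['qd'])
M=T();im=env.read_camera('wrist');cv2.imwrite('pics/w1.png',im[:,:,::-1]);np.save('w1.npy',M)
go((.556,-.277,.21),91.5)
```

```text
[ 0.55554649 -0.27894657  0.2101838 ] [ 34.35159453  21.57241573 -17.45301405  99.42743072   7.34474519
  60.13988158  15.82188596] [ 0.37357075 -0.15784683 -0.06582452 -0.04097329 -0.10694495 -0.04180223
  0.03763296]
travel [2.  0.5 0.3] ang [-0.03  0.02 -0.07]
```

View pics/w1.png

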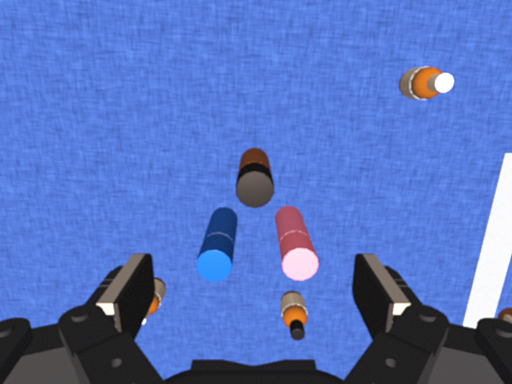

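The flask's cap top is at (255,187), blue at (214,264) and pink at (299,263).

Run:
```python
from h import *
M=np.load('w1.npy')
t=cv2.imread('pics/w1.png');g=t[140:210,230:280].max(2)
m=(g<110).astype(np.uint8);ys,xs=np.nonzero(m)
print(xs.min()+230,xs.max()+230,ys.min()+140,ys.max()+140)
print(g[::3,25])
for uv in [(255,187),(214,264),(299,263)]:print(plane('wrist',uv,.105,M))
# base far edge of flask, amber top row
print(plane('wrist',(254,150),.0,M))
```

```text
236 272 148 206
[199 204 208  94  96  95  99 114  21  21  40 111 106 103 100  96  92  88
  85  81  77  73  72 218]
[ 0.557  -0.2765  0.105 ]
[ 0.5253 -0.3429  0.105 ]
[ 0.5946 -0.3402  0.105 ]
[ 0.5561 -0.2671  0.    ]
```

```bash
python3 -c "
from h import *
go((.5565,-.2767,.059),91.5)"
```

```text
travel [  2.3   1.1 151.3] ang [-0.03  0.02 -0.07]
```

Emit:
drive_tool:
  travel:
    - [2, 1, 40]
    - [2, 1, 80]
    - [2, 1, 115]
    - [2, 1, 138]
    - [2, 1, 151]
    - [2, 1, 151]
    - [2, 1, 151]
  angular:
    - [0, 0, 0]
    - [0, 0, 0]
    - [0, 0, 0]
    - [0, 0, 0]
    - [0, 0, 0]
    - [0, 0, 0]
    - [0, 0, 0]

```text
time_s: 2.28
eef_pos: [0.5579, -0.2759, 0.0603]
eef_rot: [[-0.027, 1.0, 0.001], [1.0, 0.027, -0.001], [-0.001, 0.001, -1.0]]
ft_force: [-0.1, 0.9, 1.1]
opening: 0.998
grasp_force: 0.0
```

Emit:
drive_tool:
  travel:
    - [0, 0, 0]
    - [0, 0, 0]
    - [0, 0, 0]
    - [0, 0, 0]
    - [0, 0, 0]
    - [0, 0, 0]
    - [0, 0, 0]
    - [0, 0, 0]
    - [0, 0, 0]
    - [0, 0, 0]
  angular:
    - [0, 0, 0]
    - [0, 0, 0]
    - [0, 0, 0]
    - [0, 0, 0]
    - [0, 0, 0]
    - [0, 0, 0]
    - [0, 0, 0]
    - [0, 0, 0]
    - [0, 0, 0]
    - [0, 0, 0]
  gripper: -0.6
  force: 25

```text
time_s: 3.52
eef_pos: [0.5576, -0.2754, 0.0596]
eef_rot: [[-0.028, 1.0, 0.0], [1.0, 0.028, -0.0], [-0.0, 0.0, -1.0]]
ft_force: [-0.8, -0.2, 3.9]
opening: 0.346
grasp_force: 26.9
```

Emit:
drive_tool:
  travel:
    - [0, 0, -30]
    - [0, 0, -75]
    - [0, 0, -115]
    - [0, 0, -115]
  angular:
    - [0, 0, 0]
    - [0, 0, 0]
    - [0, 0, 0]
    - [0, 0, 0]

```text
time_s: 4.03
eef_pos: [0.5589, -0.276, 0.1773]
eef_rot: [[-0.028, 1.0, 0.004], [1.0, 0.028, -0.002], [-0.002, 0.004, -1.0]]
ft_force: [-0.2, 0.1, -0.3]
opening: 0.346
grasp_force: 26.4
```

```bash
python3 -c "
from h import *
go((.574,.010,.175),91.5)"
```

```text
travel [285.4  22.9   1.8] ang [0.25 0.12 0.08]
```

Emit:
drive_tool:
  travel:
    - [40, 4, 0]
    - [90, 8, 0]
    - [140, 12, 0]
    - [190, 15, 0]
    - [235, 19, 0]
    - [265, 21, 0]
    - [285, 23, 0]
    - [285, 23, 0]
    - [285, 23, 0]
  angular:
    - [0, 0, 0]
    - [0, 0, 0]
    - [0, 0, 0]
    - [0, 0, 0]
    - [0, 0, 0]
    - [0, 0, 0]
    - [0, 0, 0]
    - [0, 0, 0]
    - [0, 0, 0]

```text
time_s: 5.15
eef_pos: [0.5722, 0.0093, 0.1736]
eef_rot: [[-0.027, 1.0, -0.001], [1.0, 0.027, -0.0], [-0.0, -0.001, -1.0]]
ft_force: [0.1, -1.0, -1.6]
opening: 0.346
grasp_force: 26.4
```

Run:
```python
from h import *
M=T();print(M);np.save('w2.npy',M);im=env.read_camera('wrist');cv2.imwrite('pics/w2.png',im[:,:,::-1])
```

```text
[[-2.72061022e-02  9.99629232e-01 -1.10755615e-03  5.72219620e-01]
 [ 9.99629822e-01  2.72058425e-02 -2.48831647e-04  9.30124717e-03]
 [-2.18607390e-04 -1.11391589e-03 -9.99999356e-01  1.73579592e-01]
 [ 0.00000000e+00  0.00000000e+00  0.00000000e+00  1.00000000e+00]]
```

View pics/w2.png

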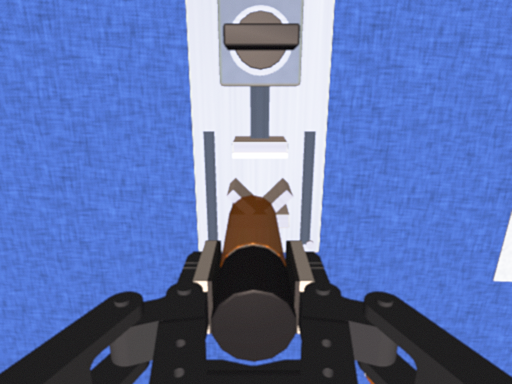

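View shows the flask held above the gap with base near (252,200). The jaw is at about (260,147), the V arms at (230,182)–(290,182), the collar ring centre at (261,40) and the housing's lower edge at row 86.

Run:
```python
from h import *
M=np.load('w2.npy');t=cv2.imread('pics/w2.png')
hs=cv2.cvtColor(t,cv2.COLOR_BGR2HSV)
pts=[[],[]]
for r in (20,60,100,140,180,220):
    nb=np.nonzero(hs[r,150:370,1]<70)[0]+150
    a,b=plane('wrist',(nb[0]-.5,r),.01,M),plane('wrist',(nb[-1]+.5,r),.01,M);print(r,nb[0],nb[-1],a,b,(a+b)/2)
print('ring',plane('wrist',(261,40.5),.04,M),'knobtop',plane('wrist',(261.5,36),.075,M))
print('housing edge',plane('wrist',(260,86),.036,M))
for r in(137,143,152,158):print('jaw',r,plane('wrist',(260,r),.046,M))
c=t[130:215,215:305];print(t[125:165:1,262].tolist())
print('V tips',plane('wrist',(230,180),.05,M),plane('wrist',(290,180),.05,M))
```

```text
20 186 333 [0.5136 0.1347 0.01  ] [0.634 0.138 0.01 ] [0.5738  0.13635 0.01   ]
60 188 330 [0.5143 0.1042 0.01  ] [0.6345 0.1075 0.01  ] [0.5744  0.10585 0.01   ]
100 190 328 [0.5151 0.0718 0.01  ] [0.6358 0.0751 0.01  ] [0.57545 0.07345 0.01   ]
140 193 325 [0.5168 0.0371 0.01  ] [0.6364 0.0404 0.01  ] [0.5766  0.03875 0.01   ]
180 195 323 [ 5.178e-01 -2.000e-04  1.000e-02] [0.6379 0.0032 0.01  ] [0.57785 0.0015  0.01   ]
220 197 320 [ 0.5188 -0.0402  0.01  ] [ 0.6386 -0.0368  0.01  ] [ 0.5787 -0.0385  0.01  ]
ring [0.5751 0.1174 0.04  ] knobtop [0.5747 0.116  0.075 ]
housing edge [0.5755 0.085  0.036 ]
jaw 137 [0.5766 0.0465 0.046 ]
jaw 143 [0.5768 0.0417 0.046 ]
jaw 152 [0.577  0.0345 0.046 ]
jaw 158 [0.5772 0.0296 0.046 ]
[[120, 102, 92], [120, 102, 93], [120, 101, 93], [119, 100, 92], [121, 103, 94], [121, 102, 93], [121, 103, 94], [120, 103, 94], [121, 102, 94], [121, 103, 94], [120, 103, 94], [121, 101, 93], [118, 102, 94], [111, 109, 116], [103, 111, 128], [95, 107, 126], [133, 138, 150], [231, 225, 225], [247, 235, 234], [246, 232, 232], [244, 230, 229], [242, 228, 229], [243, 229, 231], [244, 231, 231], [246, 233, 234], [247, 235, 235], [246, 235, 237], [250, 245, 247], [255, 255, 255], [255, 255, 255], [255, 255, 254], [255, 255, 255], [255, 255, 255], [254, 251, 250], [251, 242, 240], [250, 242, 239], [250, 242, 239], [250, 242, 240], [250, 242, 239], [250, 242, 239]]
V tips [0.5534 0.0117 0.05  ] [0.602 0.013 0.05 ]
```

Run:
```python
from h import *
M=np.load('w2.npy');t=cv2.imread('pics/w2.png')
h=cv2.cvtColor(t,cv2.COLOR_BGR2HSV);m=((h[...,0]<18)&(h[...,1]>140)&(h[...,2]>40)).astype(np.uint8);m[:,:215]=0;m[:,300:]=0
ys,xs=np.nonzero(m);print(ys.min())
for r in(205,210,240):
    x=np.nonzero(m[r])[0];print(r,x.min(),x.max())
print(plane('wrist',(253,ys.min()),.114,M))
# cap top
print(plane('wrist',(254,324),.219,M))
go((.5773,.0115,.110),91.6)
```

```text
195
205 234 270
210 232 272
240 226 279
[0.5719 0.0199 0.114 ]
[0.5727 0.0071 0.219 ]
travel [ 2.3  5.2 63.7] ang [-0.05  0.02 -0.07]
```

Emit:
drive_tool:
  travel:
    - [4, 5, 10]
    - [4, 5, 35]
    - [4, 5, 60]
    - [4, 5, 80]
    - [4, 5, 92]
    - [4, 5, 96]
    - [4, 5, 98]
    - [4, 5, 98]
  angular:
    - [0, 0, 0]
    - [0, 0, 0]
    - [0, 0, 0]
    - [0, 0, 0]
    - [0, 0, 0]
    - [0, 0, 0]
    - [0, 0, 0]
    - [0, 0, 0]

```text
time_s: 6.2
eef_pos: [0.5778, 0.0143, 0.0768]
eef_rot: [[-0.028, 1.0, 0.001], [1.0, 0.028, 0.0], [0.0, 0.001, -1.0]]
ft_force: [-0.6, 0.1, -1.1]
opening: 0.345
grasp_force: 26.4
```

Run:
```python
from h import *
s=env.sense();print(s['eef_pos'],s['ft_force'])
im=env.read_camera('wrist');t=env.read_camera('top');t=t[150:220,120:240]
o=np.zeros((384,800,3),np.uint8);o[:,:300]=im[:,100:400];o[:280,310:790]=cv2.resize(t,None,fx=4,fy=4)
cv2.imwrite('pics/w3.png',o[:,:,::-1])
```

```text
[0.57779597 0.01432349 0.07683741] [-0.63816869  0.08482901 -1.11332557]
```

View pics/w3.png

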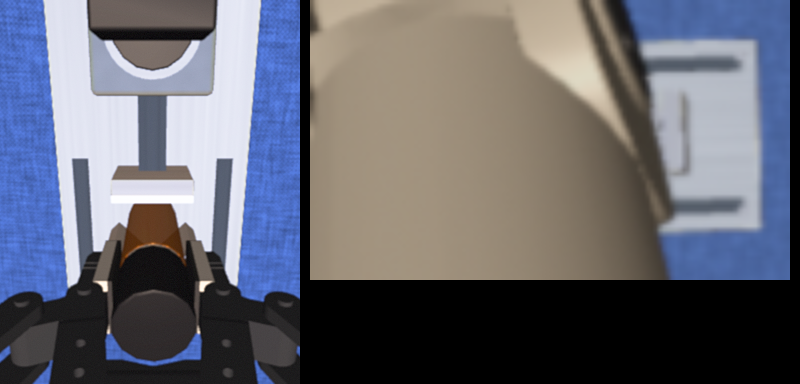

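The flask hangs between the jaw (row 200) and the V with no contact. I'll set it down.

Emit:
drive_tool:
  travel:
    - [-1, 0, 1]
    - [-1, 0, 2]
    - [-1, 0, 3]
    - [-1, 0, 4]
    - [-1, 0, 5]
    - [-1, 0, 5.5]
    - [-1, 0, 6]
    - [-1, 0, 6.5]
    - [-1, 0, 6.5]
  angular:
    - [0, 0, 0]
    - [0, 0, 0]
    - [0, 0, 0]
    - [0, 0, 0]
    - [0, 0, 0]
    - [0, 0, 0]
    - [0, 0, 0]
    - [0, 0, 0]
    - [0, 0, 0]

```text
time_s: 7.42
eef_pos: [0.5775, 0.0133, 0.0698]
eef_rot: [[-0.028, 1.0, -0.0], [1.0, 0.028, 0.0], [0.0, -0.0, -1.0]]
ft_force: [-0.6, 0.1, -0.4]
opening: 0.341
grasp_force: 26.4
```

Emit:
drive_tool:
  travel:
    - [0, 0, 0.4]
    - [0, 0, 0.8]
    - [0, 0, 0.8]
    - [0, 0, 0.8]
  angular:
    - [0, 0, 0]
    - [0, 0, 0]
    - [0, 0, 0]
    - [0, 0, 0]

```text
time_s: 7.92
eef_pos: [0.5776, 0.0133, 0.0695]
eef_rot: [[-0.028, 1.0, 0.0], [1.0, 0.028, -0.0], [-0.0, 0.0, -1.0]]
ft_force: [-1.8, -0.8, 7.1]
opening: 0.344
grasp_force: 27.5
```

Contact felt at 7 N. I'll release, wait, then rise.

Emit:
drive_tool:
  travel:
    - [0, 0, 0]
    - [0, 0, 0]
    - [0, 0, 0]
    - [0, 0, 0]
    - [0, 0, 0]
    - [0, 0, 0]
    - [0, 0, 0]
    - [0, 0, 0]
  angular:
    - [0, 0, 0]
    - [0, 0, 0]
    - [0, 0, 0]
    - [0, 0, 0]
    - [0, 0, 0]
    - [0, 0, 0]
    - [0, 0, 0]
    - [0, 0, 0]
  gripper: 0.7

```text
time_s: 8.93
eef_pos: [0.5775, 0.0133, 0.069]
eef_rot: [[-0.028, 1.0, 0.0], [1.0, 0.028, 0.0], [0.0, 0.0, -1.0]]
ft_force: [-0.1, 0.3, -0.7]
opening: 0.849
grasp_force: 0.0
```

Emit:
drive_tool:
  travel:
    - [0, 0, -20]
    - [0, 0, -60]
    - [0, 0, -100]
    - [0, 0, -125]
    - [0, 0, -125]
    - [0, 0, -125]
  angular:
    - [0, 0, 0]
    - [0, 0, 0]
    - [0, 0, 0]
    - [0, 0, 0]
    - [0, 0, 0]
    - [0, 0, 0]

```text
time_s: 9.68
eef_pos: [0.5773, 0.0132, 0.1943]
eef_rot: [[-0.028, 1.0, 0.0], [1.0, 0.028, -0.0], [-0.0, 0.0, -1.0]]
ft_force: [-0.4, -0.1, 0.1]
opening: 0.849
grasp_force: 0.0
```

Run:
```python
from h import *
M=T();print(M[:3,3],env.sense()['joint_pos']);np.save('w4.npy',M);im=env.read_camera('wrist');cv2.imwrite('pics/w4.png',im[:,:,::-1])
go((.575,.117,.140),181.6);go((.575,.117,.140),1.6)
```

```text
[0.57727403 0.01321264 0.19432673] [ 11.97005814  19.19914025 -24.07322682 105.72461125   9.21318028
  56.9693782  -14.36686371]
travel [103.8   0.8  53.8] ang [-3.000e-02 -3.000e-02 -9.001e+01]
travel [103.8   0.8  53.8] ang [-3.000e-02  3.000e-02  8.999e+01]
```

View pics/w4.png

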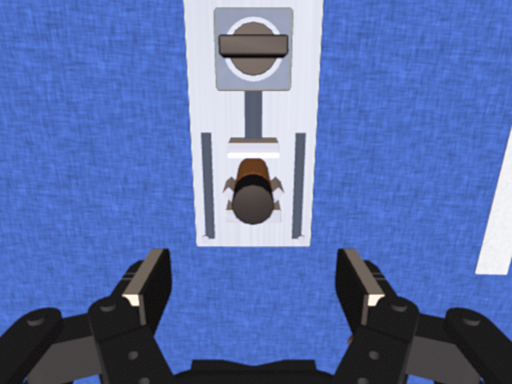

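The flask stands upright in the gap, cap at (253,200), clear of the jaw (row 155). Next, over the knob with the tool turned 90°.

Emit:
drive_tool:
  travel:
    - [20, 0, 0]
    - [50, 0, 0]
    - [80, 0, 10]
    - [104, 1, 25]
    - [104, 1, 40]
    - [104, 1, 54]
    - [104, 1, 54]
    - [104, 1, 54]
    - [104, 1, 54]
    - [104, 1, 54]
  angular:
    - [0, 0, -10]
    - [0, 0, -20]
    - [0, 0, -30]
    - [0, 0, -40]
    - [0, 0, -50]
    - [0, 0, -60]
    - [0, 0, -70]
    - [0, 0, -80]
    - [0, 0, -90]
    - [0, 0, -90]
  gripper: 0.4

```text
time_s: 10.98
eef_pos: [0.5751, 0.1171, 0.1392]
eef_rot: [[-1.0, -0.027, -0.002], [-0.027, 1.0, 0.0], [0.002, 0.001, -1.0]]
ft_force: [0.0, 0.5, -0.0]
opening: 0.704
grasp_force: 0.0
```

Run:
```python
from h import *
M=np.load('w4.npy');t=cv2.imread('pics/w4.png');g=t.max(2)
m=(g[25:62,205:300]<95).astype(np.uint8);x,y,w,h=cv2.boundingRect(m);print(x+205,y+25,w,h)
print(plane('wrist',(253.5,44.5),.075,M),plane('wrist',(253,49),.04,M),plane('wrist',(253,90.5),.036,M))
print(env.sense()['joint_pos'])
M=T();np.save('w5.npy',M);im=env.read_camera('wrist');cv2.imwrite('pics/w5.png',im[:,:,::-1])
```

```text
219 34 69 25
[0.574  0.1175 0.075 ] [0.5736 0.118  0.04  ] [0.5745 0.0858 0.036 ]
[ 15.76224176  27.84996392 -43.06008171 106.28872271  22.85996614
  54.9180692   54.08748954]
```

View pics/w5.png

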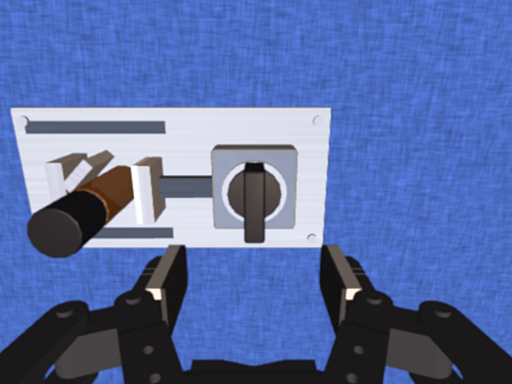

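The knob bar is upright in the image at columns 244–266, rows 163–242, centred between the fingers. The collar is at about (254,192).

Run:
```python
from h import *
M=np.load('w5.npy')
print(plane('wrist',(254,191.5),.04,M),plane('wrist',(255,206),.075,M),plane('wrist',(255,243),.075,M),plane('wrist',(255,172),.075,M))
go((.575,.1173,.048),181.6)
```

```text
[0.5737 0.1171 0.04  ] [0.5727 0.1176 0.075 ] [0.5989 0.1184 0.075 ] [0.5502 0.117  0.075 ]
travel [ 0.1  0.2 91.4] ang [ 0.02 -0.08 -0.24]
```

Emit:
drive_tool:
  travel:
    - [0.6, 0, 25]
    - [0.6, 0, 55]
    - [0.6, 0, 78]
    - [0.6, 0, 88]
    - [0.6, 0, 91]
    - [0.6, 0, 91]
    - [0.6, 0, 91]
  angular:
    - [0, 0, 0]
    - [0, 0, 0]
    - [0, 0, 0]
    - [0, 0, 0]
    - [0, 0, 0]
    - [0, 0, 0]
    - [0, 0, 0]

```text
time_s: 11.9
eef_pos: [0.5755, 0.1174, 0.0498]
eef_rot: [[-1.0, -0.027, 0.001], [-0.027, 1.0, 0.0], [-0.001, 0.0, -1.0]]
ft_force: [0.7, 0.4, -0.4]
opening: 0.702
grasp_force: 0.0
```

Emit:
drive_tool:
  travel:
    - [0, 0, 0]
    - [0, 0, 0]
    - [0, 0, 0]
    - [0, 0, 0]
    - [0, 0, 0]
    - [0, 0, 0]
    - [0, 0, 0]
    - [0, 0, 0]
    - [0, 0, 0]
  angular:
    - [0, 0, 0]
    - [0, 0, 0]
    - [0, 0, 0]
    - [0, 0, 0]
    - [0, 0, 0]
    - [0, 0, 0]
    - [0, 0, 0]
    - [0, 0, 0]
    - [0, 0, 0]
  gripper: -1
  force: 60

```text
time_s: 13.02
eef_pos: [0.5751, 0.1177, 0.0494]
eef_rot: [[-1.0, -0.028, 0.0], [-0.028, 1.0, 0.0], [-0.0, 0.0, -1.0]]
ft_force: [-1.2, 1.7, 6.3]
opening: 0.153
grasp_force: 59.1
```

Run:
```python
from h import *
s=env.sense();print(s['eef_pos'],s['ft_force'],s['ft_torque'],s['joint_torque'],s['joint_pos'],s['eef_rot'])
```

```text
[0.57511366 0.11765615 0.0493892 ] [-1.21723255  1.73928527  6.28800805] [0.22276231 0.39675605 0.02180496] [ 9.14984867e-01 -8.85596395e+01 -1.32169452e+01 -3.18822849e+01
  5.27962726e-01 -1.63429650e-01  3.59741051e-02] [ 12.14931487  34.31208829 -38.90339651 109.53797776  29.26247318
  46.36592314  48.93527442] [[-9.99610165e-01 -2.79173044e-02  3.75925887e-04]
 [-2.79171506e-02  9.99610157e-01  4.08359480e-04]
 [-3.87179631e-04  3.97705507e-04 -9.99999846e-01]]
```

Emit:
drive_tool:
  travel:
    - [0, 0, 0]
    - [0, 0, 0]
    - [0, 0, 0]
    - [0, 0, 0]
    - [0, 0, 0]
    - [0, 0, 0]
    - [0, 0, 0]
  angular:
    - [0, 0, 5]
    - [0, 0, 10]
    - [0, 0, 15]
    - [0, 0, 20]
    - [0, 0, 25]
    - [0, 0, 30]
    - [0, 0, 30]

```text
time_s: 13.9
eef_pos: [0.575, 0.1174, 0.0494]
eef_rot: [[-0.879, 0.477, 0.0], [0.477, 0.879, -0.0], [-0.0, -0.0, -1.0]]
ft_force: [-2.4, 0.0, 6.9]
opening: 0.153
grasp_force: 59.3
```

```bash
cat >> h.py <<'E'
def st():
    s=env.sense();R=s['eef_rot'];print(s['time_s'],'yaw',np.degrees(np.arctan2(R[1][0],R[0][0]))%360,s['eef_pos'],'F',np.round(s['ft_force'],1),'M',np.round(s['ft_torque'],3),'j7',s['joint_pos'][6],s['joint_torque'][6],s['opening'],s['grasp_force'])
E
python3 -c "
from h import *
st()"
```

```text
13.9 yaw 151.51422301324996 [0.57498378 0.11735418 0.04937869] F [-2.4  0.   6.9] M [-0.201  0.556 -0.132] j7 23.183891027051484 -0.9508891403675079 0.15279412026551262 59.29346680641174
```

Emit:
drive_tool:
  travel:
    - [0, 0, 0]
    - [0, 0, 0]
    - [0, 0, 0]
  angular:
    - [0, 0, 4]
    - [0, 0, 8]
    - [0, 0, 8]

```text
time_s: 14.28
eef_pos: [0.575, 0.1173, 0.0494]
eef_rot: [[-0.804, 0.594, 0.0], [0.594, 0.804, -0.0], [-0.0, -0.0, -1.0]]
ft_force: [-2.5, -0.7, 7.8]
opening: 0.15
grasp_force: 59.4
```

```bash
python3 -c "
from h import *
st()"
```

```text
14.275 yaw 143.525811047097 [0.57496962 0.11727503 0.04939957] F [-2.5 -0.7  7.8] M [-0.214  0.655 -0.121] j7 16.377866882183433 -0.7246454246342182 0.14990637866921722 59.40903604030609
```

Emit:
drive_tool:
  travel:
    - [0, 0, 0]
    - [0, 0, 0]
    - [0, 0, 0]
  angular:
    - [0, 0, 4]
    - [0, 0, 8]
    - [0, 0, 8]

```text
time_s: 14.65
eef_pos: [0.5749, 0.1172, 0.0494]
eef_rot: [[-0.714, 0.701, -0.0], [0.701, 0.714, -0.0], [-0.0, -0.0, -1.0]]
ft_force: [-2.4, -1.2, 7.5]
opening: 0.149
grasp_force: 59.5
```

```bash
python3 -c "
from h import *
st()"
```

```text
14.65 yaw 135.53252521478848 [0.57488594 0.11724539 0.04938551] F [-2.4 -1.2  7.5] M [-0.226  0.78  -0.068] j7 9.568291264310982 -0.7787755317986012 0.14875251125975414 59.49005126953125
```

Emit:
drive_tool:
  travel:
    - [0, 0, 0]
    - [0, 0, 0]
    - [0, 0, 0]
  angular:
    - [0, 0, 4]
    - [0, 0, 8]
    - [0, 0, 8]

```text
time_s: 15.02
eef_pos: [0.5748, 0.1172, 0.0494]
eef_rot: [[-0.609, 0.793, -0.0], [0.793, 0.609, -0.001], [-0.0, -0.0, -1.0]]
ft_force: [-4.1, -0.5, 7.9]
opening: 0.153
grasp_force: 59.6
```

```bash
python3 -c "
from h import *
st()"
```

```text
15.025 yaw 127.54021108107992 [0.57480285 0.11716417 0.0493734 ] F [-4.1 -0.5  7.9] M [-0.381  0.845  0.054] j7 2.767743060806494 -0.9226608462631702 0.15349520457341795 59.55295443534851
```

Emit:
drive_tool:
  travel:
    - [0, 0, 0]
    - [0, 0, 0]
    - [0, 0, 0]
  angular:
    - [0, 0, 4]
    - [0, 0, 8]
    - [0, 0, 8]

```text
time_s: 15.4
eef_pos: [0.5747, 0.1172, 0.0494]
eef_rot: [[-0.493, 0.87, -0.0], [0.87, 0.493, -0.001], [-0.0, -0.001, -1.0]]
ft_force: [-4.4, -1.2, 8.5]
opening: 0.152
grasp_force: 59.6
```

```bash
python3 -c "
from h import *
st()"
```

```text
15.4 yaw 119.53618886230576 [0.57474691 0.11715133 0.04937292] F [-4.4 -1.2  8.5] M [-0.318  0.906  0.076] j7 -4.028986220597788 -0.9318098053336143 0.15223899351296274 59.63122308254242
```

```bash
cat >> h.py <<'E'
def trk(save=None):
    p=env.camera_params('side');im=env.read_camera('side')
    q=cv2.projectPoints(np.array([[.577,.005,.06]]),p['rvec'],p['tvec'],p['K'],None)[0].ravel()
    x,y=q.astype(int);c=im[y-22:y+26,x-18:x+18]
    h=cv2.cvtColor(c,cv2.COLOR_RGB2HSV)
    a=((h[...,0]<20)&(h[...,1]>130)).astype(np.uint8)
    ys,xs=np.nonzero(a)
    print('trk',x,y,'amber n',len(xs),'mean',xs.mean()+x-18,ys.mean()+y-22,'bottom',np.percentile(ys,98)+y-22)
    if save:cv2.imwrite(save,cv2.resize(c,None,fx=6,fy=6,interpolation=cv2.INTER_CUBIC)[:,:,::-1])
    return c
E
python3 - <<'E'
from h import *
trk('pics/s1.png');trk()
E
```

```text
trk 234 151 amber n 103 mean 234.7766990291262 151.46601941747574 bottom 156.95999999999998
trk 234 151 amber n 104 mean 234.7403846153846 151.41346153846155 bottom 156.94
```

View pics/s1.png

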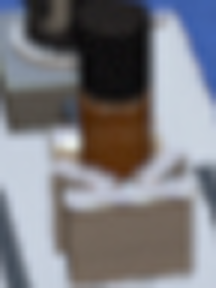

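The crop shows the flask upright in front of the V, with the jaw's white edge at crop (65,140) just behind it. I'll track the cap/amber boundary at about crop (115,100) while turning.

```bash
cat >> h.py <<'E'
def edge():
    im=env.read_camera('side').astype(float)
    v=(im[:,232:239,0]-im[:,232:239,2]).mean(1)[138:152]   # red minus blue: cap 0, amber high
    i=np.nonzero((v[:-1]<35)&(v[1:]>=35))[0][0]
    print('boundary row',round(138+i+(35-v[i])/(v[i+1]-v[i]),2),v.round().astype(int).tolist())
E
python3 - <<'E'
from h import *
edge();st()
E
```

```text
boundary row 146.06 [0, -1, 0, 1, 0, -1, 1, 13, 34, 52, 64, 71, 70, 72]
15.55 yaw 119.59948228193248 [0.57471394 0.11715061 0.04934573] F [-3.7 -1.5  9.2] M [-0.404  0.975  0.018] j7 -3.972756614434436 -0.05633479915559292 0.15177722047651168 59.65483546257019
```

Emit:
drive_tool:
  travel:
    - [0, 0, 0]
    - [0, 0, 0]
    - [0, 0, 0]
  angular:
    - [0, 0, 4]
    - [0, 0, 8]
    - [0, 0, 8]

```text
time_s: 15.92
eef_pos: [0.5747, 0.1171, 0.0494]
eef_rot: [[-0.367, 0.93, -0.001], [0.93, 0.367, -0.001], [-0.0, -0.001, -1.0]]
ft_force: [-4.8, -2.3, 9.7]
opening: 0.156
grasp_force: 59.7
```

```bash
python3 -c "
from h import *
st();edge();st()"
```

```text
15.925 yaw 111.52110888927965 [0.57465617 0.11711505 0.04935093] F [-4.8 -2.3  9.7] M [-0.318  1.069 -0.121] j7 -10.821837706371817 -0.7912319339811802 0.15621860118901326 59.718695282936096
boundary row 146.03 [0, 0, -1, 0, -1, 0, 0, 14, 34, 51, 64, 70, 70, 70]
15.975 yaw 111.56752848590679 [0.57465658 0.11709019 0.04934061] F [-5.1 -1.6 10.7] M [-0.4    1.101 -0.1  ] j7 -10.780749884325079 -0.18087720964103937 0.15519516365766947 59.73293602466583
```

```bash
cat >> h.py <<'E'
def ring(c=(.5745,.1173),z=.04,r=.0222):
    M=T();im=env.read_camera('wrist');p=env.camera_params('wrist');C=np.linalg.inv(M@p['tool_from_camera'])
    g=cv2.cvtColor(im,cv2.COLOR_RGB2GRAY)
    a=np.arange(0,360,6);P=np.c_[c[0]+r*np.cos(np.radians(a)),c[1]+r*np.sin(np.radians(a)),0*a+z,0*a+1]@C.T
    u=(P[:,:2]/P[:,2:3])@p['K'][:2,:2].T+p['K'][:2,2]
    v=cv2.remap(g,u[:,0].astype(np.float32),u[:,1].astype(np.float32),1).ravel()
    print(' '.join(f'{A}:{b}' for A,b in zip(a,v)));print(u.min(0),u.max(0));return im
E
python3 - <<'E'
from h import *
im=ring();cv2.imwrite('pics/w6.png',im[:,:,::-1])
p=env.camera_params('side')
for y in (.011,.005,0,-.005,-.01):
    q=cv2.projectPoints(np.array([[.577,y-.0145,.081]]),p['rvec'],p['tvec'],p['K'],None)[0].ravel();print(y,q)
E
```

```text
0:44 6:26 12:168 18:224 24:227 30:227 36:227 42:225 48:226 54:226 60:228 66:228 72:225 78:223 84:228 90:232 96:89 102:118 108:161 114:160 120:129 126:77 132:226 138:230 144:226 150:224 156:224 162:223 168:224 174:226 180:225 186:225 192:224 198:222 204:223 210:203 216:25 222:29 228:25 234:45 240:94 246:99 252:98 258:120 264:72 270:33 276:49 282:47 288:47 294:48 300:49 306:50 312:30 318:70 324:143 330:97 336:97 342:98 348:31 354:30
[208.17492413 203.39253759] [298.33453693 285.28729221]
0.011 [234.84528005 145.77197586]
0.005 [235.26472513 147.13680234]
0 [235.61718091 148.28365326]
-0.005 [235.97232196 149.43924172]
-0.01 [236.33017906 150.60366794]
```

Run:
```python
from h import *
im=env.read_camera('side')
for uv in[(225.5,152),(227,152),(227,155)]:print(plane('side',uv,.046))
# flask seen vs initial side picture: rail/V unaffected; compare crops jaw area
a=cv2.imread('pics/side0.png')[:,:,::-1]
print('now');print(im[146:160,220:232].sum(2)//3);print('before');print(a[146:160,220:232].sum(2)//3)
for x in(-.022,.022):
  for y in(.0296,.02,.01):
    p=env.camera_params('side');print(x,y,cv2.projectPoints(np.array([[.577+x,y,.046]]),p['rvec'],p['tvec'],p['K'],None)[0].ravel())
```

```text
[0.5588 0.0278 0.046 ]
[0.5623 0.0272 0.046 ]
[0.5604 0.0141 0.046 ]
now
[[ 78  78  77  78  77  74  73  77  76  59  62  65]
 [ 78  78  77  76  76  72  66  72  73  53  49  59]
 [ 76  75  76  75  75  71  63  68  72  53  40  47]
 [ 79  80  79  81  86  90  89  91  92  62  42  46]
 [107 113 114 115 127 146 151 153 140  86  48  50]
 [161 166 167 162 163 192 206 207 184 110  57  53]
 [202 202 201 190 173 202 220 228 202 124  63  53]
 [208 208 208 195 170 183 198 211 186 115  60  52]
 [207 207 208 197 167 155 157 161 142  89  52  47]
 [207 208 208 200 176 162 165 160 137  90  56  52]
 [208 208 208 203 189 182 188 182 163 126  94  83]
 [208 209 208 202 183 170 175 182 182 164 149 139]
 [209 209 208 198 161 129 133 153 165 168 175 179]
 [209 210 208 195 153 109 102 118 129 139 159 178]]
before
[[ 76  78  77  78  81  79  78  88  92  95  96  99]
 [ 77  75  77  89 110 113 113 128 137 145 149 151]
 [ 75  73  78 110 156 165 167 176 183 194 203 204]
 [ 77  77  84 125 182 198 200 197 195 212 227 227]
 [105 110 110 129 179 200 204 194 184 197 215 213]
 [159 162 158 149 160 176 180 173 162 160 161 157]
 [198 198 193 172 140 141 145 145 140 139 136 134]
 [205 205 204 183 136 130 135 137 136 135 136 136]
 [204 206 204 185 136 133 141 139 137 136 136 136]
 [205 205 204 185 140 151 164 158 148 139 137 137]
 [205 205 204 186 149 170 185 181 169 157 149 145]
 [205 205 204 184 143 156 173 180 183 176 171 166]
 [206 206 204 183 126 114 131 149 163 168 177 182]
 [207 206 205 185 128  97 102 117 127 136 155 175]]
-0.022 0.0296 [223.85387923 151.75388945]
-0.022 0.02 [224.42261825 153.89595013]
-0.022 0.01 [225.02356094 156.15930062]
0.022 0.0296 [241.77292221 150.00007478]
0.022 0.02 [242.46252511 152.11689015]
0.022 0.01 [243.19111195 154.35337118]
```

```bash
cat >> h.py <<'E'
def jaw():
    im=env.read_camera('side').astype(float);v=im[143:158,225:228].mean((1,2))
    w=np.clip(v-80,0,None);w[12:]=0;print('jaw band',v.round().astype(int).tolist())
E
python3 -c "
from h import *
jaw()"
```

```text
jaw band [103, 83, 78, 75, 70, 67, 91, 150, 202, 217, 198, 158, 161, 185, 176]
```

Emit:
drive_tool:
  travel:
    - [0, 0, 0]
    - [0, 0, 0]
    - [0, 0, 0]
  angular:
    - [0, 0, 3]
    - [0, 0, 6]
    - [0, 0, 6]

```text
time_s: 16.5
eef_pos: [0.5746, 0.1171, 0.0494]
eef_rot: [[-0.268, 0.963, -0.001], [0.963, 0.268, -0.001], [-0.0, -0.001, -1.0]]
ft_force: [-4.5, -1.9, 9.8]
opening: 0.152
grasp_force: 59.8
```

```bash
python3 -c "
from h import *
st();edge();jaw()"
```

```text
16.5 yaw 105.54466482511917 [0.57460003 0.11711073 0.04936607] F [-4.5 -1.9  9.8] M [-0.395  1.2   -0.134] j7 -15.886152171059615 -0.5390341021120548 0.15154726904903493 59.78977382183075
boundary row 146.06 [0, 0, -1, 0, 1, 0, 0, 13, 34, 51, 64, 70, 69, 71]
jaw band [103, 83, 78, 75, 70, 68, 91, 149, 202, 217, 198, 158, 162, 184, 176]
```

Emit:
drive_tool:
  travel:
    - [0, 0, 0]
    - [0, 0, 0]
    - [0, 0, 0]
  angular:
    - [0, 0, 3]
    - [0, 0, 6]
    - [0, 0, 6]

```text
time_s: 16.98
eef_pos: [0.5745, 0.1171, 0.0494]
eef_rot: [[-0.166, 0.986, -0.001], [0.986, 0.166, -0.001], [-0.0, -0.001, -1.0]]
ft_force: [-5.6, -1.5, 9.3]
opening: 0.145
grasp_force: 59.8
```

```bash
python3 -c "
from h import *
st();edge();jaw()
im=ring()"
```

```text
16.975 yaw 99.5567292200592 [0.57454039 0.11711227 0.04937214] F [-5.6 -1.5  9.3] M [-0.393  1.31   0.055] j7 -20.95875900463237 -0.6977017968893051 0.14548793334660848 59.830602407455444
boundary row 146.07 [-1, 1, 0, -1, -1, 0, 0, 13, 34, 52, 65, 71, 70, 71]
jaw band [103, 83, 78, 75, 70, 66, 89, 148, 200, 216, 199, 159, 162, 184, 176]
0:170 6:226 12:221 18:225 24:228 30:229 36:227 42:226 48:227 54:228 60:229 66:229 72:226 78:226 84:96 90:153 96:185 102:198 108:162 114:80 120:219 126:231 132:228 138:230 144:227 150:224 156:226 162:225 168:225 174:227 180:227 186:227 192:226 198:206 204:29 210:31 216:27 222:45 228:93 234:100 240:99 246:125 252:76 258:33 264:49 270:50 276:47 282:49 288:48 294:49 300:32 306:70 312:139 318:98 324:99 330:100 336:33 342:31 348:46 354:25
[208.07470782 203.41562314] [298.22923502 285.29940731]
```

The jaw has stalled: band and boundary are unchanged from yaw 120 to 99, and the torque has dropped once and risen again, so one click. I'll let go and check.

Emit:
drive_tool:
  travel:
    - [0, 0, 0]
    - [0, 0, 0]
    - [0, 0, 0]
    - [0, 0, 0]
    - [0, 0, 0]
    - [0, 0, 0]
  angular:
    - [0, 0, 0]
    - [0, 0, 0]
    - [0, 0, 0]
    - [0, 0, 0]
    - [0, 0, 0]
    - [0, 0, 0]
  gripper: 0.3

```text
time_s: 17.88
eef_pos: [0.575, 0.1173, 0.049]
eef_rot: [[-0.167, 0.986, 0.0], [0.986, 0.167, 0.0], [0.0, 0.0, -1.0]]
ft_force: [-0.1, 1.0, -0.3]
opening: 0.653
grasp_force: 0.0
```

Emit:
drive_tool:
  travel:
    - [0, 0, -25]
    - [0, 0, -60]
    - [0, 0, -95]
    - [0, 0, -120]
    - [0, 0, -120]
    - [0, 0, -120]
  angular:
    - [0, 0, 0]
    - [0, 0, 0]
    - [0, 0, 0]
    - [0, 0, 0]
    - [0, 0, 0]
    - [0, 0, 0]

```text
time_s: 18.62
eef_pos: [0.5747, 0.1171, 0.1685]
eef_rot: [[-0.167, 0.986, -0.001], [0.986, 0.167, -0.0], [-0.0, -0.001, -1.0]]
ft_force: [0.3, -1.3, 0.1]
opening: 0.647
grasp_force: 0.0
```

Run:
```python
from h import *
edge();jaw();st();M=T();np.save('w7.npy',M)
im=ring();cv2.imwrite('pics/w7.png',im[:,:,::-1])
p=env.camera_params('wrist');C=np.linalg.inv(M@p['tool_from_camera'])
q=C@[.5745,.1173,.04,1];u=(p['K']@q[:3])/q[2];print(u)
x,y=int(u[0]),int(u[1]);c=im[max(0,y-50):y+50,x-60:x+60]
o=np.zeros((600,800,3),np.uint8);c=cv2.resize(c,None,fx=4,fy=4,interpolation=cv2.INTER_CUBIC);o[:c.shape[0],:c.shape[1]]=c
d=env.read_camera('side')[120:200,190:270];d=cv2.resize(d,None,fx=4,fy=4,interpolation=cv2.INTER_CUBIC);o[:320,480:800]=d
o[408:600,480:736]=im[::2,::2];cv2.imwrite('pics/fin.png',o[:,:,::-1])
```

```text
boundary row 146.11 [1, -1, 0, 0, -1, 0, 0, 12, 33, 50, 64, 71, 68, 70]
jaw band [101, 82, 78, 74, 69, 65, 87, 146, 197, 213, 196, 156, 159, 181, 174]
18.725 yaw 99.59556882942839 [0.57448462 0.11710625 0.16803561] F [ 1.1 -0.2 -0.6] M [0.016 0.012 0.009] j7 -16.82596417399908 -0.003063142066821456 0.6478287483967199 0.0
0:234 6:232 12:228 18:230 24:232 30:232 36:232 42:232 48:231 54:233 60:232 66:232 72:230 78:229 84:70 90:22 96:39 102:42 108:29 114:22 120:201 126:237 132:232 138:235 144:231 150:229 156:231 162:230 168:231 174:233 180:232 186:232 192:231 198:231 204:231 210:231 216:229 222:230 228:226 234:222 240:214 246:218 252:218 258:147 264:58 270:64 276:65 282:63 288:64 294:54 300:135 306:217 312:119 318:168 324:234 330:233 336:232 342:233 348:236 354:231
[226.50417886 155.25395475] [280.30626732 207.13109717]
[253.39315902 181.80011416   1.        ]
```

View pics/fin.png

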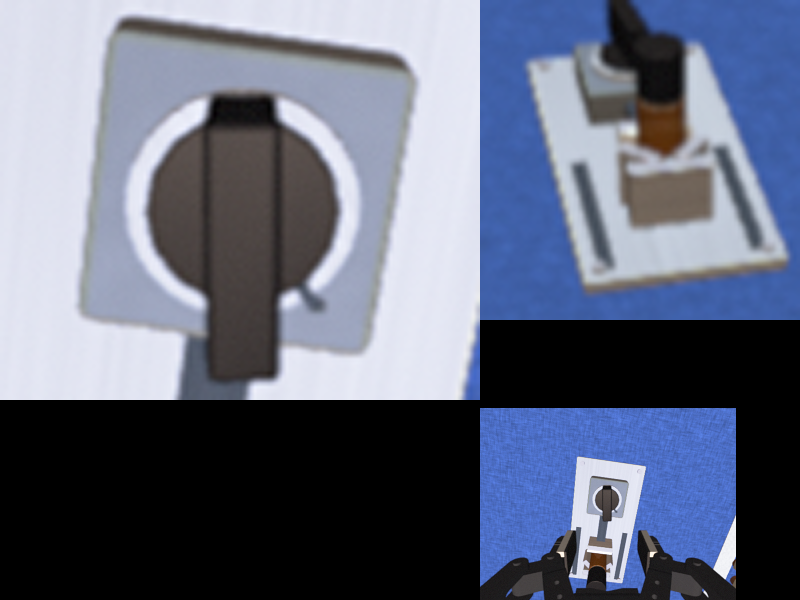

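The final picture shows the shaft mark at crop (312,295), about 314°, with the bar's far end at about 280°. The knob is therefore about 0.55 rad ahead, which is one click, and it has stayed there since release. The flask is upright in the V and the jaw has not moved. Handing in.

```bash
python3 -c "
from rig import env
print(env.sign_off())"
```

```text
the job is handed in; nothing more can be done
None
```

I handed the job in, with no verdict returned: the flask stands upright in the clamp's V stop with the jaw against it, and the knob is one click (about 0.55 rad) ahead of the shaft. I didn't measure the jaw's holding force, but the jaw did not shift when I let go; the arm went nowhere near the short bottles after the flask pick-up, but I did not re-measure their positions.

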